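Seat the daylight mirror in its three-point cell

ROBOT

A 6-joint arm with a two-finger parallel gripper is mounted at the origin on the work surface. World frame = base frame: x ahead of the robot, y to its left, z up, the work surface at z = 0. Lengths are in m, angles in degrees, forces in N, time in s.
With the tool pointing down it reaches from about 0.4 to 0.825 m from the base axis. Payload 7 kg.
Tool frame: the origin (TCP) lies at the very end of the fingers, on their centre line; the grasp point (between the pads) lies behind it (r.grasp_offset is the z of the grasp point in the tool frame, in m); z points along the fingers, y is the direction in which the jaws open and shut (so a half turn about z gives the same grasp; the last joint's range is limited). The gripper opens to 88 mm and grips with 3 to 60 N. Pads are 19 mm wide; open, the fingers measure 130 mm over their backs; the gripper's body (78 mm by 193 mm) begins 47 mm behind the grasp point.
Start: joints at [-48.696, 20.546, 0.682, 0, -70.136, -16.507], TCP at [0.283, -0.613, 0.227] pointing down, gripper open.
Joint ranges: [-176.03, 176.03], [-82.01, 121.73], [-58.28, 71.71], [-173.87, 95.51], [-174.79, -0.11], [-173.66, 173.66]. Speed limits (degrees/s): [136.94, 136.94, 172.46, 180, 180, 180].

INTERFACE

Orientations are given as [roll, pitch, yaw] about the fixed x, y, z axes, in that order (R = Rz(yaw) Ry(pitch) Rx(roll)).
In Python, from plant import r gives the robot as it stands. The module is installed in compiled form; this text tells all that it offers.
- The arm moves only by the tool servo_tool, never from a script. Its argument "targets" is a list of rows, each an object of numbers: "dx", "dy", "dz": the shift along the world's x, y, z in cm; "spin": the turn about the world's z in rad; "grip": the opening in per cent of the stroke, from 0 (shut) to 100 (fully open). A call has exactly 10 rows; each row is the pose to reach, as a shift and turn from the pose commanded when the call began; what a row does not reach only later rows make up. A row lasts 1/12 s, in which the tool goes at most 41.7 mm and 7.16 degrees, less where a joint would pass 70% of its speed; a pose out of reach is approached as far as the arm can. A call with a gripper value outside its range is refused whole. The fingers move at their own pace and stop on an object; "squeeze" is the grip in N (left out, the last holds). Time passes only in rows, so rows that repeat a pose let the fingers close, or fill a call up. It gives the time, the measured TCP pose, the force and the opening at its end, in the units of the state.
- r.get_state(): the state, without advancing time (a new reading comes with each control period).
- r.capture(name): name is "scene" or "side" or "wrist"; returns the picture (400x640x3 uint8, blue, green, red); there is no depth.
- r.get_calibration(name): a dict with "K" (3x3 intrinsics, pixels), "extrinsics" (4x4, takes a point from camera to world coordinates). Camera axes: x right, y down, z forward; pixel columns grow to the right and rows downward; lengths in m; the calibration is good to about 2 mm. The wrist camera is an equidistant fisheye: a pixel r from the principal point sees the ray r / f radians off the axis. A picture is of the moment at which its call begins: read the wrist's pose just before it. get_calibration takes no time and is no camera call; for the wrist camera it gives the pose at the moment of the call.
- r.close_job(): hands the job in, once; it reports no verdict.
Trained networks look in the newest picture that a camera, given by its name, has taken for a name from the list of things; names that differ only in an ending like _2 or _b are one class to them, and where a whole thing is asked for, a point or a joint stands for the part that bears it (a point fixed in the world has none). Each returns a list of dicts, best first, with "p" (0 to 1); they miss things now and then, are a little off and sometimes report something else, mostly with a low value. They report only what shows in the picture. A call takes as long as a camera call. They do not tell look-alikes from the thing itself.
- r.cut_out(name, camera): "mask" (400x640 bool, what is visible of it) and "extent" ([left, top, right, bottom] in pixels, round what is visible of it).
The state is a dict: "time_s": time; "joints": joint angles; "qd": joint speeds; "joint_torque": joint torques, N m; "tcp_pos": TCP position; "eef_rot": TCP orientation; "contact_force": force on the tool from outside, world axes, zero at the start; "moment": the same for the moment, N m; "gripper_width": finger opening in m.
Only numpy, scipy, OpenCV 4.12 (cv2) and the standard library are available. Lean on these libraries where they do the work, as an engineer would, in place of code of your own. Each camera call takes 0.05 s, during which the arm holds its last target. There are 200 camera calls.

TASK

Lift the round mirror off the cork stand by its stem and lay it gently, stem up, on the three pads of the open mirror cell. Then push the clamp carriage by its tab until the spring nose presses the mirror snugly against both ball posts, so that all three edge contacts bear and it cannot rock, without squeezing the glass hard. Leave it clamped, let go, and do not disturb the other things on the shelf.

Things in the scene. Friction and masses are not known exactly. Their poses are not given: they have to be found in the camera images.
- mirror_stem (a point): Mirror: grey disc 110 mm across, 8 mm thick, 0.15-0.28 kg, lying glass down, with a black round grip stem 24 mm across and 42 mm high on the middle of its back. This point: on the stem axis, 32 mm above the disc's underside, 18 mm below the stem's top; z along the stem, up.
- stand: Fixed square cork block, 130 x 130 x 14 mm high; the mirror starts lying flat on it, not quite centred. Origin: centre of its underside, on the shelf.
- cell: Fixed grey base of the mirror cell, 8 mm thick. Own x: the way the clamp carriage is pushed to close, roughly away from the robot; z up. Origin: on the shelf in the middle of the seat. Spans x -157 to -45, y +-32 mm (carriage track) and x -50 to 85, y +-60 mm (seat). Set the mirror down with its centre near x = -15 mm, y = 0: there it clears posts and nose at every setting.
- cell_seat (a point): Fixed point at the cell's origin in x and y, 16 mm above the shelf, level with the tops of the three smooth brass pads (10 mm across, 8 mm above the base) on which the mirror's underside rests; pads at the cell's (x, y) = (-34, 0), (26, 30), (26, -30) mm. Axes as the cell's.
- posts_mid (a point): Fixed point of the cell at its x = 42, y = 0, 20 mm up, midway between the two ball posts in mid setting: slippery white nylon balls 12 mm across, tops 26 mm above the shelf, at y = +-47. They stand on a cross bridge locked anywhere from 14 mm nearer to 14 mm farther along cell x; the setting is not reported, find it by feel. A mirror bearing on both is centred 39 mm short of their x, at y = 0.
- tab_face (a point): Clamp carriage's push tab: upright dark plate 40 mm wide, 8 mm thick, 8 to 60 mm above the shelf. Point: middle of its rear face (push here, towards cell +x), 45 mm above the shelf; moves with the carriage; starts at cell x -145 to -137 mm; travel 66 mm from -145. The carriage drags with about 8 N, stays where left. Pushing 15 to 17 N once the mirror bears on both posts is right.
- nose_tip (a point): Where the tip of the carriage's spring nose is while unpressed (point fixed to the carriage): the nose is a slippery white nylon ball 12 mm across, 20 mm up, tip 49 mm ahead of the tab face. It yields beyond 1.6 N, 1 mm per 4 N, 6 mm of travel. Tab push = 8 N drag (under 1 N more to slide the mirror) + nose force. Nose force left at the end: over 4 N (the drag holds up to 8 N). Over 11 N ever on the mirror's edge breaks it.
Mind the look-alikes: they are no part of the job. Of the things like the part that bears mirror_stem, leave any that is purple; of the rest the smaller one is meant.

How it is judged (in metres and radians):
On the way, in this order (a step that is already met when the one before it is completed fails the run):
1. the mirror lies flat on the three pads of the cell, let go (z of mirror_stem in the frame of cell between 0.046 and 0.05 m and angle between mirror_stem's own z axis and vertical below 0.03 rad and horizontal distance between mirror_stem and cell_seat below 0.03 m and contact force between the fingers and mirror below 0.05 N), for 0.2 s.
2. spring nose and both posts bear on the mirror's edge together (contact force between nose and mirror above 4 N and contact force between each of post_left, post_right and mirror above 1 N), for 0.2 s.
At the end, for the whole second after the job is handed in: The mirror lies flat on the cell's three pads (height within 2 mm, tilt under 0.03 rad, centre within 30 mm of the cell's seat point), let go and at rest, with the spring nose bearing on its edge with more than 4 N and each ball post with more than 1 N (all of step 1 and all of step 2 and linear speed of mirror below 0.01 m/s and angular speed of mirror below 0.1 rad/s); the robot touches nothing.
It fails at once if the nose or a post squeezes the mirror's edge with more than 11 N (contact force between any of nose, post_left, post_right and mirror above 11 N).
It fails at once if the mirror is dropped (faster than 0.45 m/s out of the fingers) (contact force between the fingers and mirror below 0.01 N and linear speed of mirror above 0.45 m/s).
It fails at once if the mirror is pressed on the cell with more than 40 N (contact force between cell and mirror above 40 N).
It fails at once if a bystander is moved by more than 20 mm (distance of any of jar, spray, caddy, bulb_box, tin, driver, dustbrush from where it was at the start of the episode above 0.02 m).
It also fails if it takes over 56 s, if anything falls off the work surface, if the arm or the gripper's body presses on something with over 40 N, if the wrist force passes 120 N, or if a joint passes its speed limit or range.

## Working session

There is one attempt and no reset: what is moved stays moved. The work goes in short steps, Python scripts to look and compute and a tool call to move; the robot and the scene stay as the last step left them, time stands still between calls to the robot, and variables do not carry over. Pictures are saved under pics/ and viewed, about 8 in all and at most 12, crops included, and the job is handed in when it is done.

Besides the shell and the picture viewer there is one more tool, called after ">>>" in YAML: its name, and indented under it one key for each argument. servo_tool: Moves the arm, as the interface text tells. Its arguments: {"type":"object","properties":{"targets":{"type":"array"},"squeeze":{"type":"number"}},"required":["targets"]}

```bash
mkdir -p pics; cat > h.py <<'E'
import numpy as np, cv2
from plant import r
def ray(cam,uv,cal=None):
    c=cal or r.get_calibration(cam);K=np.array(c["K"]);T=np.array(c["extrinsics"])
    x=(uv[0]-K[0,2])/K[0,0];y=(uv[1]-K[1,2])/K[1,1]
    if cam=="wrist":
        t=np.hypot(x,y);d=np.array([np.sin(t)*x/max(t,1e-9),np.sin(t)*y/max(t,1e-9),np.cos(t)])
    else: d=np.array([x,y,1.])
    return T[:3,3],T[:3,:3]@d
def at(cam,uv,z,cal=None):
    o,d=ray(cam,uv,cal); return o+d*(z-o[2])/d[2]
E
python3 - <<'E'
from h import *
for c in("scene","side","wrist"):
    cv2.imwrite(f"pics/{c}0.png",r.capture(c))
    for n in("mirror_stem","stand","cell","tab_face"):
        for d in r.cut_out(n,c):
            m=np.argwhere(d["mask"]).mean(0)[::-1]
            print(c,n,round(d["p"],2),np.round(d["extent"]),m.round(1),at(c,m,.02).round(3))
s=r.get_state();print(s,r.grasp_offset)
E
```

```text
scene mirror_stem 0.76 [403. 210. 452. 248.] [426.3 228.9] [0.631 0.199 0.02 ]
scene mirror_stem 0.63 [331. 184. 374. 216.] [350.3 198.4] [0.5   0.054 0.02 ]
scene mirror_stem 0.61 [380. 151. 439. 200.] [407.2 176.4] [0.447 0.223 0.02 ]
scene stand 0.89 [389. 211. 470. 264.] [428.5 244.8] [0.676 0.186 0.02 ]
scene cell 0.94 [242. 196. 303. 301.] [269.9 255.8] [ 0.639 -0.158  0.02 ]
scene tab_face 0.56 [251. 197. 276. 223.] [263.7 210.3] [ 0.5  -0.16  0.02]
side mirror_stem 0.8 [240. 276. 302. 336.] [269.8 306.3] [0.627 0.203 0.02 ]
side mirror_stem 0.64 [326. 232. 382. 279.] [355.8 254.8] [0.482 0.074 0.02 ]
side mirror_stem 0.62 [332. 293. 428. 389.] [381.6 341. ] [0.43  0.241 0.02 ]
side stand 0.97 [225. 275. 299. 350.] [256.4 316.5] [0.646 0.224 0.02 ]
side cell 0.71 [256. 156. 363. 199.] [306.3 176. ] [ 0.612 -0.141  0.02 ]
side tab_face 0.8 [336. 158. 357. 185.] [348.6 172.1] [ 0.513 -0.166  0.02 ]
wrist mirror_stem 0.88 [589. 336. 614. 384.] [601.8 363. ] [0.425 0.28  0.02 ]
{'time_s': 0.75, 'joints': array([-4.86949651e+01,  2.05450084e+01,  6.79843854e-01, -6.40355088e-04,
       -7.01357395e+01, -1.65081386e+01]), 'qd': array([ 0.05959474, -0.06810994, -0.0958909 , -0.03880697, -0.03695154,
        0.08993202]), 'joint_torque': array([-8.39550398e-05, -5.82226789e+01,  2.93272179e+01,  7.00187266e+00,
        1.25388740e-02, -1.66368892e-05]), 'tcp_pos': array([ 0.28307395, -0.61272946,  0.2265584 ]), 'eef_rot': array([ 1.79998962e+02,  3.20532530e-04, -1.55203321e+02]), 'contact_force': array([-0.33928959, -0.11346844, -0.84200919]), 'moment': array([0.04403716, 0.01773798, 0.02463694]), 'gripper_width': 0.08762115659260956} -0.0188
```

View pics/scene0.png

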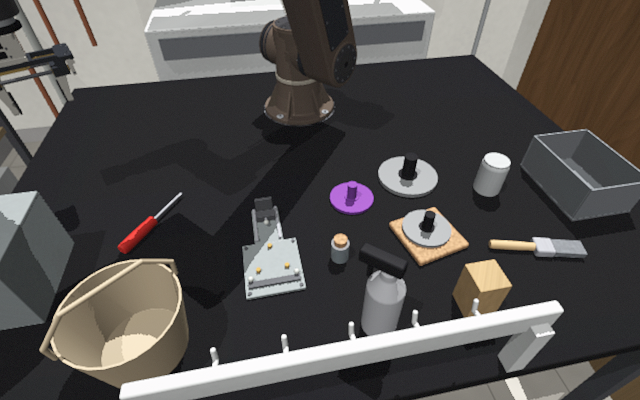

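View pics/side0.png

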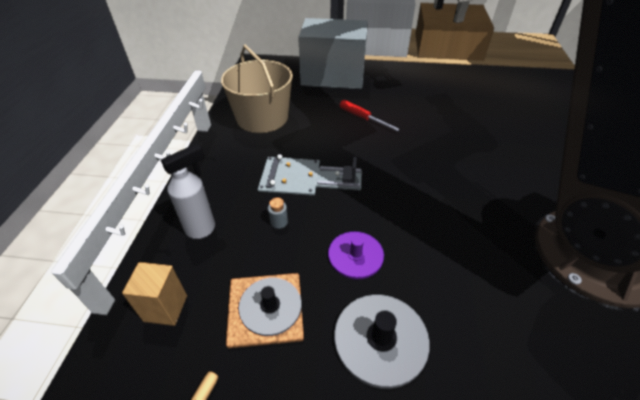

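The small grey mirror sits on the cork at scene (427,228). The larger grey one at (407,176) and the purple one at (351,197) are the decoys. The cell is at scene (272,262), with its tab towards the robot at (263,205). Next I go above the mirror.

>>> servo_tool:
  targets:
    - {"dx": 1,"dy": 2,"dz": 3}
    - {"dx": 2,"dy": 5,"dz": 6}
    - {"dx": 4,"dy": 8,"dz": 8}
    - {"dx": 5.5,"dy": 12,"dz": 8}
    - {"dx": 7,"dy": 16,"dz": 8}
    - {"dx": 8.5,"dy": 20,"dz": 8}
    - {"dx": 10,"dy": 24,"dz": 8}
    - {"dx": 11.5,"dy": 28,"dz": 8}
    - {"dx": 13,"dy": 32,"dz": 8}
    - {"dx": 14.5,"dy": 36,"dz": 8}

```text
validation failed for argument at $.ta...
```

>>> servo_tool:
  targets:
    - {"dx": 1.5,"dy": 4}
    - {"dx": 3,"dy": 8}
    - {"dx": 5,"dy": 11.5}
    - {"dx": 7,"dy": 15}
    - {"dx": 9,"dy": 18.5}
    - {"dx": 11,"dy": 22}
    - {"dx": 13,"dy": 25.5}
    - {"dx": 15,"dy": 29}
    - {"dx": 16,"dy": 32}
    - {"dx": 17,"dy": 35}

```text
validation failed for argument at $.ta...
```

>>> servo_tool:
  targets:
    - {"dx": 1,"dy": 2,"dz": 3,"spin": 0,"grip": 100}
    - {"dx": 2,"dy": 5,"dz": 6,"spin": 0,"grip": 100}
    - {"dx": 4,"dy": 8,"dz": 8,"spin": 0,"grip": 100}
    - {"dx": 5.5,"dy": 12,"dz": 8,"spin": 0,"grip": 100}
    - {"dx": 7,"dy": 16,"dz": 8,"spin": 0,"grip": 100}
    - {"dx": 8.5,"dy": 20,"dz": 8,"spin": 0,"grip": 100}
    - {"dx": 10,"dy": 24,"dz": 8,"spin": 0,"grip": 100}
    - {"dx": 11.5,"dy": 28,"dz": 8,"spin": 0,"grip": 100}
    - {"dx": 13,"dy": 32,"dz": 8,"spin": 0,"grip": 100}
    - {"dx": 14.5,"dy": 36,"dz": 8,"spin": 0,"grip": 100}

```text
time_s: 1.58
tcp_pos: [0.4252, -0.2589, 0.307]
eef_rot: [-180.0, 0.0, -155.2]
contact_force: [0.7, 0.3, 0.7]
gripper_width: 0.0878
```

>>> servo_tool:
  targets:
    - {"dx": 1.5,"dy": 3.5,"dz": 0,"spin": -0.05,"grip": 100}
    - {"dx": 3,"dy": 7,"dz": 0,"spin": -0.1,"grip": 100}
    - {"dx": 5,"dy": 10.5,"dz": 0,"spin": -0.2,"grip": 100}
    - {"dx": 7,"dy": 14,"dz": 0,"spin": -0.3,"grip": 100}
    - {"dx": 9,"dy": 17.5,"dz": 0,"spin": -0.43,"grip": 100}
    - {"dx": 11,"dy": 21,"dz": 0,"spin": -0.43,"grip": 100}
    - {"dx": 13,"dy": 24.5,"dz": 0,"spin": -0.43,"grip": 100}
    - {"dx": 15,"dy": 28,"dz": 0,"spin": -0.43,"grip": 100}
    - {"dx": 17,"dy": 31.5,"dz": 0,"spin": -0.43,"grip": 100}
    - {"dx": 18,"dy": 35,"dz": 0,"spin": -0.43,"grip": 100}

```text
time_s: 2.42
tcp_pos: [0.6065, 0.0913, 0.3062]
eef_rot: [-180.0, 0.0, -179.8]
contact_force: [1.3, 0.1, 0.7]
gripper_width: 0.0877
```

```bash
python3 - <<'E'
from h import *
cal=r.get_calibration("wrist");im=r.capture("wrist");cv2.imwrite("pics/wrist1.png",im)
print(r.get_state()["tcp_pos"],np.array(cal["extrinsics"]).round(3),np.array(cal["K"]).round(1))
for n in("mirror_stem","stand","cell"):
    for d in r.cut_out(n,"wrist"):
        m=np.argwhere(d["mask"]).mean(0)[::-1]
        print(n,round(d["p"],2),np.round(d["extent"]),m.round(1),at("wrist",m,.022,cal).round(3))
E
```

```text
[0.60756502 0.09610161 0.30520705] [[-0.003  0.958  0.285  0.531]
 [ 1.     0.003  0.001  0.091]
 [ 0.     0.285 -0.958  0.465]
 [ 0.     0.     0.     1.   ]] [[309.7   0.  326.2]
 [  0.  309.7 197.6]
 [  0.    0.    1. ]]
mirror_stem 0.82 [270.  43. 344. 116.] [305.6  77. ] [0.486 0.062 0.022]
mirror_stem 0.79 [369.   0. 468. 101.] [417.5  47.9] [0.437 0.223 0.022]
mirror_stem 0.66 [364. 138. 434. 210.] [397.8 174.8] [0.627 0.198 0.022]
mirror_stem 0.23 [145.  85. 216. 234.] [176.9 166.2] [ 0.612 -0.144  0.022]
stand 0.82 [347. 132. 442. 228.] [393.5 185.4] [0.643 0.193 0.022]
cell 0.89 [142.  88. 216. 233.] [176.8 166.6] [ 0.612 -0.144  0.022]
```

View pics/wrist1.png

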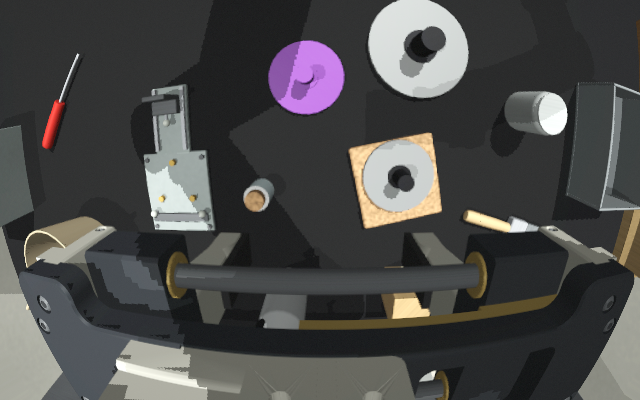

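The picture shows the mirror disc at (399,174) with its stem top near (405,182). The cell pads are at (173,162), (164,198) and (194,198), and the tab is at (165,105).

```bash
python3 - <<'E'
from h import *
# static look now
cal=r.get_calibration("wrist");im=r.capture("wrist")
for d in r.cut_out("mirror_stem","wrist"):
    e=d["extent"]
    if e[1]>120 and e[0]>300:
        print(e); c,_=cv2.minEnclosingCircle(np.argwhere(d["mask"])[:,::-1].astype(np.float32)); print("disc",c,at("wrist",c,.022,cal))
cv2.imwrite("pics/w2.png",np.hstack([cv2.resize(im[80:240,130:230],(400,600),interpolation=3)[:600],cv2.resize(im[120:240,340:450],(400,436),interpolation=3) if 0 else cv2.copyMakeBorder(cv2.resize(im[120:240,340:440],(400,480),interpolation=3),0,120,0,0,cv2.BORDER_CONSTANT)]))
np.save("cal2.npy",cal["extrinsics"]);print(np.array(cal["extrinsics"])[:3,3],r.get_state()["tcp_pos"])
E
```

```text
[365.4, 140.5, 434.2, 212.5]
disc (398.33544921875, 176.70663452148438) [0.62770905 0.19838068 0.022     ]
[0.52928538 0.0900991  0.46528603] [0.60478779 0.08873273 0.30668402]
```

View pics/w2.png

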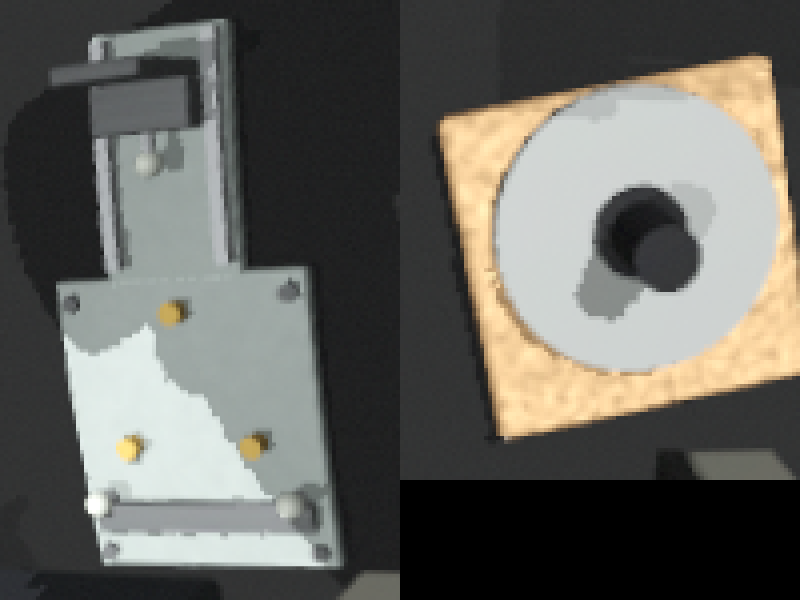

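```bash
python3 - <<'E'
from h import *
cal=dict(K=r.get_calibration("wrist")["K"],extrinsics=np.load("cal2.npy"))
f=lambda u,v,z:at("wrist",(130+u/4-.4,80+v/3.75-.4),z,cal)
g=lambda u,v,z:at("wrist",(340+(u-400)/4-.4,120+v/4-.4),z,cal)
print("disc",g(637.5,228,.022),"stemtop",g(668,258,.064))
P=np.array([f(171,313,.016),f(130,448,.016),f(253,445,.016)])[:,:2];B=np.array([f(97,503,.02),f(289,505,.02)])[:,:2]
print(P.round(4),B.round(4))
M=np.array([[-34,0],[26,30],[26,-30]])/1e3
# image left = -y -> left pad is y=-30
M=np.array([[-34,0],[26,-30],[26,30]])/1e3
mc,pc=M.mean(0),P.mean(0);H=(M-mc).T@(P-pc);a=np.arctan2(H[0,1]-H[1,0],H[0,0]+H[1,1])
R=np.array([[np.cos(a),-np.sin(a)],[np.sin(a),np.cos(a)]]);t=pc-R@mc
print("yaw",np.degrees(a),"origin",t,"res mm",((P-(M@R.T+t))*1e3).round(1))
print("balls in cell",((B-t)@R).round(4))
print("set",R@[-.015,0]+t,"nose",(f(147,163,.02)[:2]-t)@R, "toptab",[((f(u,v,.06)[:2]-t)@R).round(3) for u,v in((50,66),(50,84),(137,58),(137,76))],[((f(u,v,.06)[:2]-t)@R).round(3) for u,v in((90,90),(90,135),(190,80),(200,130))])
E
```

```text
disc [0.62753027 0.19936025 0.022     ] stemtop [0.6285366  0.20050551 0.064     ]
[[ 0.6062 -0.1557]
 [ 0.6665 -0.184 ]
 [ 0.6648 -0.1245]] [[ 0.6916 -0.2032]
 [ 0.6905 -0.1097]]
yaw 1.522179231657939 origin [ 0.6398218  -0.15486512] res mm [[ 0.3  0.1]
 [-0.1  0.2]
 [-0.2 -0.3]]
balls in cell [[ 0.0505 -0.0497]
 [ 0.0518  0.0438]]
set [ 0.6248271  -0.15526358] nose [-0.09857849 -0.00170521] toptab [array([-0.142, -0.019]), array([-0.135, -0.02 ]), array([-0.14 ,  0.019]), array([-0.133,  0.019])] [array([-0.13 , -0.002]), array([-0.112, -0.003]), array([-0.129,  0.041]), array([-0.109,  0.044])]
```

>>> servo_tool:
  targets:
    - {"dx": 0.5,"dy": 3,"dz": -2,"spin": 0,"grip": 100}
    - {"dx": 1,"dy": 6,"dz": -5,"spin": 0,"grip": 100}
    - {"dx": 1.5,"dy": 9,"dz": -8,"spin": 0,"grip": 100}
    - {"dx": 2,"dy": 10.3,"dz": -11,"spin": 0,"grip": 100}
    - {"dx": 2,"dy": 10.3,"dz": -14,"spin": 0,"grip": 100}
    - {"dx": 2,"dy": 10.3,"dz": -16,"spin": 0,"grip": 100}
    - {"dx": 2,"dy": 10.3,"dz": -17,"spin": 0,"grip": 100}
    - {"dx": 2,"dy": 10.3,"dz": -17,"spin": 0,"grip": 100}
    - {"dx": 2,"dy": 10.3,"dz": -17,"spin": 0,"grip": 100}
    - {"dx": 2,"dy": 10.3,"dz": -17,"spin": 0,"grip": 100}

```text
time_s: 3.55
tcp_pos: [0.6262, 0.192, 0.1388]
eef_rot: [179.9, 0.2, -179.9]
contact_force: [0.0, -0.1, -0.5]
gripper_width: 0.0877
```

```bash
python3 - <<'E'
from h import *
cal=r.get_calibration("wrist");im=r.capture("wrist")
for d in r.cut_out("mirror_stem","wrist"):
    c,_=cv2.minEnclosingCircle(np.argwhere(d["mask"])[:,::-1].astype(np.float32)); print(d["p"],d["extent"],c,at("wrist",c,.022,cal))
s=r.get_state();print(s["tcp_pos"],s["contact_force"])
cv2.imwrite("pics/w3.png",im)
E
```

```text
0.86 [286.5, 0.0, 447.5, 71.0] (365.0, 2.0) [0.45139436 0.22648505 0.022     ]
0.75 [145.8, 1.6, 246.3, 102.0] (195.43089294433594, 47.63821029663086) [0.4881537  0.07110879 0.022     ]
0.69 [276.5, 133.5, 393.0, 248.7] (334.5, 191.5) [0.62692033 0.20019007 0.022     ]
[0.62606007 0.1922846  0.13873652] [ 0.02956278 -0.01933182  0.41974661]
```

View pics/w3.png

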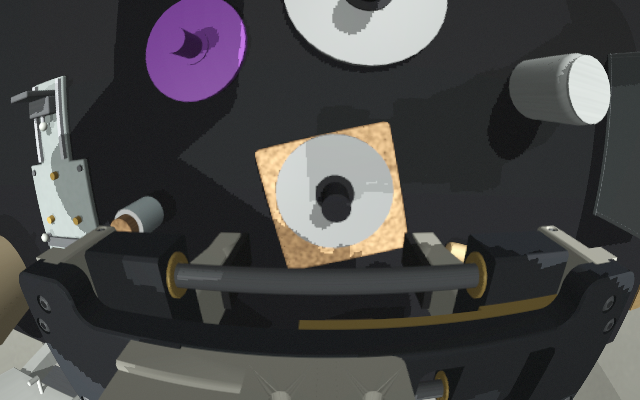

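The disc is at (334,191) and the stem top at (336,208), which puts the stem at about (0.627, 0.200). Now I descend and grip.

>>> servo_tool:
  targets:
    - {"dx": 0.15,"dy": 0.8,"dz": -2,"spin": 0,"grip": 100}
    - {"dx": 0.15,"dy": 0.8,"dz": -5,"spin": 0,"grip": 100}
    - {"dx": 0.15,"dy": 0.8,"dz": -8,"spin": 0,"grip": 100}
    - {"dx": 0.15,"dy": 0.8,"dz": -10,"spin": 0,"grip": 100}
    - {"dx": 0.15,"dy": 0.8,"dz": -10.8,"spin": 0,"grip": 100}
    - {"dx": 0.15,"dy": 0.8,"dz": -10.9,"spin": 0,"grip": 100}
    - {"dx": 0.15,"dy": 0.8,"dz": -10.9,"spin": 0,"grip": 100}
    - {"dx": 0.15,"dy": 0.8,"dz": -10.9,"spin": 0,"grip": 60}
    - {"dx": 0.15,"dy": 0.8,"dz": -10.9,"spin": 0,"grip": 40}
    - {"dx": 0.15,"dy": 0.8,"dz": -10.9,"spin": 0,"grip": 30}
  squeeze: 15

```text
time_s: 4.48
tcp_pos: [0.6274, 0.2007, 0.0292]
eef_rot: [179.9, 0.1, -179.8]
contact_force: [-1.1, 0.1, 0.1]
gripper_width: 0.073
```

>>> servo_tool:
  targets:
    - {"dx": 0,"dy": 0,"dz": 0,"spin": 0,"grip": 25}
    - {"dx": 0,"dy": 0,"dz": 0,"spin": 0,"grip": 20}
    - {"dx": 0,"dy": 0,"dz": 0,"spin": 0,"grip": 15}
    - {"dx": 0,"dy": 0,"dz": 0,"spin": 0,"grip": 10}
    - {"dx": 0,"dy": 0,"dz": 0,"spin": 0,"grip": 10}
    - {"dx": 0,"dy": 0,"dz": 0,"spin": 0,"grip": 10}
    - {"dx": 0,"dy": 0,"dz": 0,"spin": 0,"grip": 10}
    - {"dx": 0,"dy": 0,"dz": 0,"spin": 0,"grip": 10}
    - {"dx": 0,"dy": 0,"dz": 0,"spin": 0,"grip": 10}
    - {"dx": 0,"dy": 0,"dz": 0,"spin": 0,"grip": 10}
  squeeze: 15

```text
time_s: 5.32
tcp_pos: [0.6265, 0.2002, 0.0275]
eef_rot: [-180.0, -0.0, -179.8]
contact_force: [-0.8, 0.1, 0.3]
gripper_width: 0.0238
```

>>> servo_tool:
  targets:
    - {"dx": 0,"dy": 0,"dz": 0.3,"spin": 0,"grip": 10}
    - {"dx": 0,"dy": 0,"dz": 1,"spin": 0,"grip": 10}
    - {"dx": 0,"dy": 0,"dz": 2.5,"spin": 0,"grip": 10}
    - {"dx": -0.5,"dy": 0,"dz": 4.5,"spin": 0,"grip": 10}
    - {"dx": -1.5,"dy": 0,"dz": 6.5,"spin": 0,"grip": 10}
    - {"dx": -2.5,"dy": 0,"dz": 8.5,"spin": 0,"grip": 10}
    - {"dx": -3.5,"dy": -1,"dz": 10.5,"spin": 0,"grip": 10}
    - {"dx": -4.5,"dy": -3,"dz": 12,"spin": 0,"grip": 10}
    - {"dx": -5,"dy": -5,"dz": 12,"spin": 0,"grip": 10}
    - {"dx": -5,"dy": -7,"dz": 12,"spin": 0,"grip": 10}
  squeeze: 20

```text
time_s: 6.15
tcp_pos: [0.5759, 0.1296, 0.1491]
eef_rot: [179.9, 0.1, -179.8]
contact_force: [0.3, -0.0, -1.9]
gripper_width: 0.0236
```

>>> servo_tool:
  targets:
    - {"dx": 0,"dy": -2.5,"dz": 0,"spin": 0,"grip": 10}
    - {"dx": 0,"dy": -5,"dz": 0,"spin": 0,"grip": 10}
    - {"dx": 0,"dy": -8,"dz": 0,"spin": 0,"grip": 10}
    - {"dx": 0,"dy": -11,"dz": 0,"spin": 0,"grip": 10}
    - {"dx": 0,"dy": -14,"dz": 0,"spin": 0,"grip": 10}
    - {"dx": 0,"dy": -17,"dz": 0,"spin": 0,"grip": 10}
    - {"dx": 0,"dy": -20,"dz": 0,"spin": 0,"grip": 10}
    - {"dx": 1,"dy": -23,"dz": 0,"spin": 0,"grip": 10}
    - {"dx": 2.5,"dy": -26,"dz": 0,"spin": 0,"grip": 10}
    - {"dx": 4,"dy": -28.5,"dz": 0,"spin": 0,"grip": 10}

```text
time_s: 6.98
tcp_pos: [0.6161, -0.1574, 0.1474]
eef_rot: [180.0, -0.0, -179.9]
contact_force: [-0.3, 1.2, -0.9]
gripper_width: 0.0236
```

>>> servo_tool:
  targets:
    - {"dx": 0.5,"dy": 0,"dz": -1,"spin": 0,"grip": 10}
    - {"dx": 0.8,"dy": 0,"dz": -2.5,"spin": 0,"grip": 10}
    - {"dx": 0.8,"dy": 0,"dz": -4,"spin": 0,"grip": 10}
    - {"dx": 0.8,"dy": 0,"dz": -5.5,"spin": 0,"grip": 10}
    - {"dx": 0.8,"dy": 0,"dz": -6.5,"spin": 0,"grip": 10}
    - {"dx": 0.8,"dy": 0,"dz": -7,"spin": 0,"grip": 10}
    - {"dx": 0.8,"dy": 0,"dz": -7,"spin": 0,"grip": 10}
    - {"dx": 0.8,"dy": 0,"dz": -7,"spin": 0,"grip": 10}
    - {"dx": 0.8,"dy": 0,"dz": -7,"spin": 0,"grip": 10}
    - {"dx": 0.8,"dy": 0,"dz": -7,"spin": 0,"grip": 10}

```text
time_s: 7.82
tcp_pos: [0.6252, -0.1547, 0.0786]
eef_rot: [-180.0, 0.1, -179.8]
contact_force: [0.5, -0.2, -1.2]
gripper_width: 0.0237
```

```bash
python3 - <<'E'
from h import *
cal=r.get_calibration("wrist");w=r.capture("wrist");s=r.get_state();print(s["time_s"],s["tcp_pos"],s["contact_force"],s["gripper_width"])
cv2.imwrite("pics/w4.png",np.hstack([w[:,130:530],r.capture("side")[60:460,160:480]]))
E
```

```text
7.8667 [ 0.62510562 -0.15468965  0.07851941] [-0.02512208  1.13319966 -1.30843341] 0.02339703350430189Traceback (most recent call last):
  File "<stdin>", line 3, in <module>
    return _nx.concatenate(arrs, 1, dtype=dtype, casting=casting)
           ~~~~~~~~~~~~~~~^^^^^^^^^^^^^^^^^^^^^^^^^^^^^^^^^^^^^^^
ValueError: all the input array dimensions except for the concatenation axis must match exactly, but along dimension 0, the array at index 0 has size 400 and the array at index 1 has size 340
```

```bash
python3 - <<'E'
from h import *
w=r.capture("wrist")
cv2.imwrite("pics/w4.png",np.hstack([w[:,130:530],r.capture("side")[:,160:480]]))
E
```

```text
(no output)
```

View pics/w4.png

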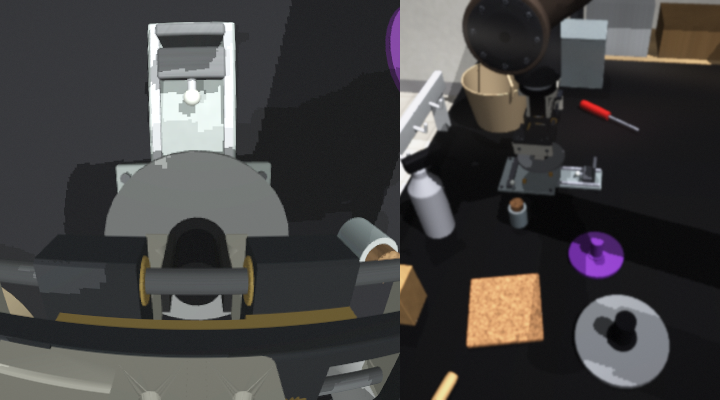

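>>> servo_tool:
  targets:
    - {"dx": 0,"dy": 0,"dz": -1,"spin": 0,"grip": 10}
    - {"dx": 0,"dy": 0,"dz": -2.2,"spin": 0,"grip": 10}
    - {"dx": 0,"dy": 0,"dz": -3.2,"spin": 0,"grip": 10}
    - {"dx": 0,"dy": 0,"dz": -4,"spin": 0,"grip": 10}
    - {"dx": 0,"dy": 0,"dz": -4.4,"spin": 0,"grip": 10}
    - {"dx": 0,"dy": 0,"dz": -4.6,"spin": 0,"grip": 10}
    - {"dx": 0,"dy": 0,"dz": -4.7,"spin": 0,"grip": 10}
    - {"dx": 0,"dy": 0,"dz": -4.75,"spin": 0,"grip": 10}
    - {"dx": 0,"dy": 0,"dz": -4.75,"spin": 0,"grip": 10}
    - {"dx": 0,"dy": 0,"dz": -4.75,"spin": 0,"grip": 10}

```text
time_s: 8.85
tcp_pos: [0.6249, -0.1548, 0.0305]
eef_rot: [-180.0, 0.0, -179.8]
contact_force: [0.3, -0.3, -1.3]
gripper_width: 0.0233
```

>>> servo_tool:
  targets:
    - {"dx": 0,"dy": 0,"dz": -0.03,"spin": 0,"grip": 10}
    - {"dx": 0,"dy": 0,"dz": -0.06,"spin": 0,"grip": 10}
    - {"dx": 0,"dy": 0,"dz": -0.09,"spin": 0,"grip": 10}
    - {"dx": 0,"dy": 0,"dz": -0.12,"spin": 0,"grip": 10}
    - {"dx": 0,"dy": 0,"dz": -0.15,"spin": 0,"grip": 10}
    - {"dx": 0,"dy": 0,"dz": -0.15,"spin": 0,"grip": 10}
    - {"dx": 0,"dy": 0,"dz": -0.15,"spin": 0,"grip": 10}
    - {"dx": 0,"dy": 0,"dz": -0.15,"spin": 0,"grip": 10}
    - {"dx": 0,"dy": 0,"dz": -0.15,"spin": 0,"grip": 10}
    - {"dx": 0,"dy": 0,"dz": -0.15,"spin": 0,"grip": 10}

```text
time_s: 9.68
tcp_pos: [0.625, -0.1549, 0.0294]
eef_rot: [-180.0, 0.1, -179.8]
contact_force: [-0.7, -0.4, 5.2]
gripper_width: 0.0238
```

>>> servo_tool:
  targets:
    - {"dx": 0,"dy": 0,"dz": 0.05,"spin": 0,"grip": 10}
    - {"dx": 0,"dy": 0,"dz": 0.05,"spin": 0,"grip": 10}
    - {"dx": 0,"dy": 0,"dz": 0.05,"spin": 0,"grip": 30}
    - {"dx": 0,"dy": 0,"dz": 0.05,"spin": 0,"grip": 50}
    - {"dx": 0,"dy": 0,"dz": 0.05,"spin": 0,"grip": 70}
    - {"dx": 0,"dy": 0,"dz": 0.05,"spin": 0,"grip": 70}
    - {"dx": 0,"dy": 0,"dz": 0.05,"spin": 0,"grip": 70}
    - {"dx": 0,"dy": 0,"dz": 0.05,"spin": 0,"grip": 70}
    - {"dx": 0,"dy": 0,"dz": 0.05,"spin": 0,"grip": 70}
    - {"dx": 0,"dy": 0,"dz": 0.05,"spin": 0,"grip": 70}

```text
time_s: 10.52
tcp_pos: [0.6246, -0.1548, 0.029]
eef_rot: [-180.0, -0.0, -179.8]
contact_force: [0.6, -0.7, 0.1]
gripper_width: 0.0603
```

>>> servo_tool:
  targets:
    - {"dx": 0,"dy": 0,"dz": 1,"spin": 0,"grip": 70}
    - {"dx": 0,"dy": 0,"dz": 3,"spin": 0,"grip": 70}
    - {"dx": 0,"dy": 0,"dz": 5,"spin": 0,"grip": 70}
    - {"dx": -2,"dy": 0,"dz": 8,"spin": 0,"grip": 70}
    - {"dx": -5,"dy": 0,"dz": 10,"spin": 0,"grip": 50}
    - {"dx": -8,"dy": 0,"dz": 10,"spin": 0,"grip": 20}
    - {"dx": -11,"dy": 0,"dz": 10,"spin": 0,"grip": 0}
    - {"dx": -13,"dy": 0,"dz": 10,"spin": 0,"grip": 0}
    - {"dx": -14,"dy": 0,"dz": 10,"spin": 0,"grip": 0}
    - {"dx": -14,"dy": 0,"dz": 10,"spin": 0,"grip": 0}

```text
time_s: 11.35
tcp_pos: [0.483, -0.1548, 0.1302]
eef_rot: [180.0, 0.1, -179.9]
contact_force: [-0.5, 0.7, -0.9]
gripper_width: 0.0268
```

```bash
python3 - <<'E'
from h import *
cal=r.get_calibration("wrist");w=r.capture("wrist");s=r.get_state();print(s["time_s"],s["tcp_pos"],s["contact_force"],s["gripper_width"])
np.save("cal5.npy",cal["extrinsics"])
cv2.imwrite("pics/w5.png",w)
for d in r.cut_out("mirror_stem","wrist")[:2]:
    c,_=cv2.minEnclosingCircle(np.argwhere(d["mask"])[:,::-1].astype(np.float32)); print(d["p"],d["extent"],c,at("wrist",c,.024,cal))
for d in r.cut_out("tab_face","wrist")[:2]: print(d["p"],d["extent"])
E
```

```text
11.4 [ 0.48470204 -0.15481509  0.13022804] [1.05747774 0.0518588  0.54075735] 0.02286887116103664
0.94 [289.4, 295.2, 362.3, 316.8] (326.020263671875, 316.0) [ 0.61839712 -0.15421185  0.024     ]
0.82 [579.7, 93.6, 640.0, 214.6] (615.0, 153.5) [0.42853618 0.20134814 0.024     ]
0.79 [295.9, 206.5, 348.0, 255.9]
```

View pics/w5.png

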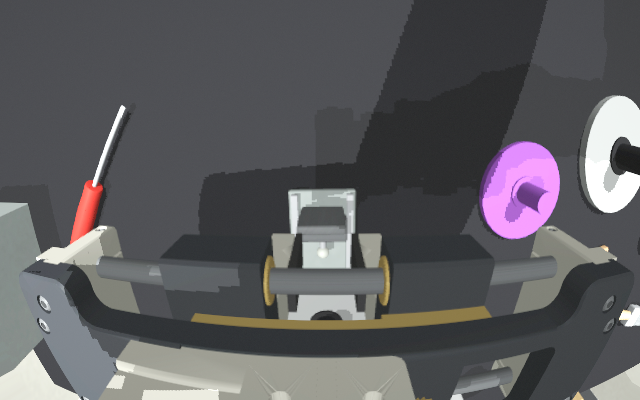

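The carriage and tab sit at (322,220) and the mirror is left behind under the bar, resting on the cell. Next I go down behind the tab with the fingers shut.

>>> servo_tool:
  targets:
    - {"dx": -1.5,"dy": -0.2,"dz": 0,"spin": 0.023,"grip": 0}
    - {"dx": -2.7,"dy": -0.4,"dz": 0,"spin": 0.023,"grip": 0}
    - {"dx": -2.7,"dy": -0.4,"dz": -2,"spin": 0.023,"grip": 0}
    - {"dx": -2.7,"dy": -0.4,"dz": -4,"spin": 0.023,"grip": 0}
    - {"dx": -2.7,"dy": -0.4,"dz": -6,"spin": 0.023,"grip": 0}
    - {"dx": -2.7,"dy": -0.4,"dz": -8,"spin": 0.023,"grip": 0}
    - {"dx": -2.7,"dy": -0.4,"dz": -9.6,"spin": 0.023,"grip": 0}
    - {"dx": -2.7,"dy": -0.4,"dz": -9.6,"spin": 0.023,"grip": 0}
    - {"dx": -2.7,"dy": -0.4,"dz": -9.6,"spin": 0.023,"grip": 0}
    - {"dx": -2.7,"dy": -0.4,"dz": -9.6,"spin": 0.023,"grip": 0}

```text
time_s: 12.33
tcp_pos: [0.4583, -0.1588, 0.0337]
eef_rot: [-180.0, 0.0, -178.5]
contact_force: [1.5, 0.0, -0.3]
gripper_width: 0.0006
```

>>> servo_tool:
  targets:
    - {"dx": 0.4,"dy": 0,"dz": 0,"spin": 0,"grip": 0}
    - {"dx": 0.9,"dy": 0,"dz": 0,"spin": 0,"grip": 0}
    - {"dx": 1.4,"dy": 0,"dz": 0,"spin": 0,"grip": 0}
    - {"dx": 1.9,"dy": 0,"dz": 0,"spin": 0,"grip": 0}
    - {"dx": 2.3,"dy": 0,"dz": 0,"spin": 0,"grip": 0}
    - {"dx": 2.7,"dy": 0,"dz": 0,"spin": 0,"grip": 0}
    - {"dx": 3.1,"dy": 0,"dz": 0,"spin": 0,"grip": 0}
    - {"dx": 3.5,"dy": 0,"dz": 0,"spin": 0,"grip": 0}
    - {"dx": 3.8,"dy": 0,"dz": 0,"spin": 0,"grip": 0}
    - {"dx": 4.2,"dy": 0,"dz": 0,"spin": 0,"grip": 0}

```text
time_s: 13.17
tcp_pos: [0.4963, -0.1588, 0.0323]
eef_rot: [180.0, -0.4, -178.6]
contact_force: [-9.2, 2.0, 6.4]
gripper_width: 0.0004
```

>>> servo_tool:
  targets:
    - {"dx": 0.25,"dy": 0,"dz": 0,"spin": 0,"grip": 0}
    - {"dx": 0.5,"dy": 0,"dz": 0,"spin": 0,"grip": 0}
    - {"dx": 0.75,"dy": 0.02,"dz": 0,"spin": 0,"grip": 0}
    - {"dx": 1.0,"dy": 0.03,"dz": 0,"spin": 0,"grip": 0}
    - {"dx": 1.25,"dy": 0.03,"dz": 0,"spin": 0,"grip": 0}
    - {"dx": 1.5,"dy": 0.04,"dz": 0,"spin": 0,"grip": 0}
    - {"dx": 1.75,"dy": 0.05,"dz": 0,"spin": 0,"grip": 0}
    - {"dx": 2.0,"dy": 0.06,"dz": 0,"spin": 0,"grip": 0}
    - {"dx": 2.25,"dy": 0.06,"dz": 0,"spin": 0,"grip": 0}
    - {"dx": 2.5,"dy": 0.07,"dz": 0,"spin": 0,"grip": 0}

```text
time_s: 14.0
tcp_pos: [0.5213, -0.1584, 0.0323]
eef_rot: [180.0, -0.4, -178.6]
contact_force: [-8.6, -1.8, 5.4]
gripper_width: 0.0004
```

```bash
python3 - <<'E'
from h import *
s=r.get_state();print(s["time_s"],s["tcp_pos"],s["contact_force"],s["gripper_width"])
r.capture("side")
s=r.get_state();print(s["time_s"],s["tcp_pos"],s["contact_force"],s["moment"])
E
```

```text
14.0 [ 0.52129025 -0.15838252  0.03234794] [-8.60965794 -1.82769519  5.39634829] 0.0004136278630607933
14.05 [ 0.52188687 -0.15837583  0.03236218] [-6.44347819 -0.61482761  4.15489069] [-0.16727434  2.62842134 -0.07613839]
```

>>> servo_tool:
  targets:
    - {"dx": 0.1,"dy": 0,"dz": 0,"spin": 0,"grip": 0}
    - {"dx": 0.2,"dy": 0,"dz": 0,"spin": 0,"grip": 0}
    - {"dx": 0.3,"dy": 0,"dz": 0,"spin": 0,"grip": 0}
    - {"dx": 0.4,"dy": 0.01,"dz": 0,"spin": 0,"grip": 0}
    - {"dx": 0.5,"dy": 0.01,"dz": 0,"spin": 0,"grip": 0}
    - {"dx": 0.6,"dy": 0.02,"dz": 0,"spin": 0,"grip": 0}
    - {"dx": 0.7,"dy": 0.02,"dz": 0,"spin": 0,"grip": 0}
    - {"dx": 0.8,"dy": 0.02,"dz": 0,"spin": 0,"grip": 0}
    - {"dx": 0.9,"dy": 0.02,"dz": 0,"spin": 0,"grip": 0}
    - {"dx": 1.0,"dy": 0.03,"dz": 0,"spin": 0,"grip": 0}

```text
time_s: 14.88
tcp_pos: [0.5313, -0.1582, 0.0324]
eef_rot: [180.0, -0.4, -178.6]
contact_force: [-8.1, -1.8, 5.4]
gripper_width: 0.0001
```

>>> servo_tool:
  targets:
    - {"dx": 0.04,"dy": 0,"dz": 0,"spin": 0,"grip": 0}
    - {"dx": 0.08,"dy": 0,"dz": 0,"spin": 0,"grip": 0}
    - {"dx": 0.12,"dy": 0,"dz": 0,"spin": 0,"grip": 0}
    - {"dx": 0.16,"dy": 0,"dz": 0,"spin": 0,"grip": 0}
    - {"dx": 0.2,"dy": 0,"dz": 0,"spin": 0,"grip": 0}
    - {"dx": 0.24,"dy": 0,"dz": 0,"spin": 0,"grip": 0}
    - {"dx": 0.28,"dy": 0,"dz": 0,"spin": 0,"grip": 0}
    - {"dx": 0.3,"dy": 0.01,"dz": 0,"spin": 0,"grip": 0}
    - {"dx": 0.3,"dy": 0.01,"dz": 0,"spin": 0,"grip": 0}
    - {"dx": 0.3,"dy": 0.01,"dz": 0,"spin": 0,"grip": 0}

```text
time_s: 15.72
tcp_pos: [0.534, -0.1581, 0.0324]
eef_rot: [180.0, -0.4, -178.6]
contact_force: [-8.6, -1.5, 5.2]
gripper_width: 0.0006
```

>>> servo_tool:
  targets:
    - {"dx": 0.03,"dy": 0,"dz": 0,"spin": 0,"grip": 0}
    - {"dx": 0.06,"dy": 0,"dz": 0,"spin": 0,"grip": 0}
    - {"dx": 0.09,"dy": 0,"dz": 0,"spin": 0,"grip": 0}
    - {"dx": 0.12,"dy": 0,"dz": 0,"spin": 0,"grip": 0}
    - {"dx": 0.15,"dy": 0,"dz": 0,"spin": 0,"grip": 0}
    - {"dx": 0.18,"dy": 0,"dz": 0,"spin": 0,"grip": 0}
    - {"dx": 0.2,"dy": 0,"dz": 0,"spin": 0,"grip": 0}
    - {"dx": 0.22,"dy": 0,"dz": 0,"spin": 0,"grip": 0}
    - {"dx": 0.24,"dy": 0,"dz": 0,"spin": 0,"grip": 0}
    - {"dx": 0.26,"dy": 0,"dz": 0,"spin": 0,"grip": 0}

```text
time_s: 16.55
tcp_pos: [0.5362, -0.1581, 0.0323]
eef_rot: [180.0, -0.4, -178.6]
contact_force: [-10.3, -0.5, 8.1]
gripper_width: 0.0005
```

```bash
cat > f.py <<'E'
from h import *
F=[]
for i in range(4):
    r.capture("side") ; s=r.get_state();F.append(np.r_[s["contact_force"],s["moment"][1],s["tcp_pos"][0]*1e3])
print(s["time_s"],np.round(F,2))
E
python3 f.py
```

```text
16.75 [[-1.1040e+01 -7.8000e-01  7.7300e+00  3.5800e+00  5.3616e+02]
 [-9.3200e+00 -9.6000e-01  7.4000e+00  3.5900e+00  5.3618e+02]
 [-1.0370e+01 -6.5000e-01  7.6200e+00  3.6400e+00  5.3616e+02]
 [-1.0640e+01 -2.7000e-01  7.4900e+00  3.6200e+00  5.3616e+02]]
```

>>> servo_tool:
  targets:
    - {"dx": 0.02,"dy": 0,"dz": 0,"spin": 0,"grip": 0}
    - {"dx": 0.04,"dy": 0,"dz": 0,"spin": 0,"grip": 0}
    - {"dx": 0.06,"dy": 0,"dz": 0,"spin": 0,"grip": 0}
    - {"dx": 0.08,"dy": 0,"dz": 0,"spin": 0,"grip": 0}
    - {"dx": 0.1,"dy": 0,"dz": 0,"spin": 0,"grip": 0}
    - {"dx": 0.12,"dy": 0,"dz": 0,"spin": 0,"grip": 0}
    - {"dx": 0.12,"dy": 0,"dz": 0,"spin": 0,"grip": 0}
    - {"dx": 0.12,"dy": 0,"dz": 0,"spin": 0,"grip": 0}
    - {"dx": 0.12,"dy": 0,"dz": 0,"spin": 0,"grip": 0}
    - {"dx": 0.12,"dy": 0,"dz": 0,"spin": 0,"grip": 0}

```text
time_s: 17.58
tcp_pos: [0.5368, -0.1581, 0.0323]
eef_rot: [180.0, -0.5, -178.6]
contact_force: [-11.8, -0.5, 9.5]
gripper_width: -0.0
```

```bash
python3 f.py
```

```text
17.7833 [[-1.2730e+01 -4.5000e-01  9.0300e+00  4.1000e+00  5.3685e+02]
 [-1.2040e+01  1.0000e-01  9.9600e+00  4.1900e+00  5.3680e+02]
 [-1.2390e+01 -3.0000e-01  9.3400e+00  4.1700e+00  5.3679e+02]
 [-1.1620e+01 -4.0000e-01  9.5000e+00  4.2100e+00  5.3680e+02]]
```

>>> servo_tool:
  targets:
    - {"dx": 0.03,"dy": 0,"dz": 0,"spin": 0,"grip": 0}
    - {"dx": 0.06,"dy": 0,"dz": 0,"spin": 0,"grip": 0}
    - {"dx": 0.08,"dy": 0,"dz": 0,"spin": 0,"grip": 0}
    - {"dx": 0.1,"dy": 0,"dz": 0,"spin": 0,"grip": 0}
    - {"dx": 0.12,"dy": 0,"dz": 0,"spin": 0,"grip": 0}
    - {"dx": 0.14,"dy": 0,"dz": 0,"spin": 0,"grip": 0}
    - {"dx": 0.15,"dy": 0,"dz": 0,"spin": 0,"grip": 0}
    - {"dx": 0.15,"dy": 0,"dz": 0,"spin": 0,"grip": 0}
    - {"dx": 0.15,"dy": 0,"dz": 0,"spin": 0,"grip": 0}
    - {"dx": 0.15,"dy": 0,"dz": 0,"spin": 0,"grip": 0}

```text
time_s: 18.62
tcp_pos: [0.5376, -0.1581, 0.0323]
eef_rot: [180.0, -0.5, -178.6]
contact_force: [-14.5, 0.4, 12.2]
gripper_width: 0.0003
```

```bash
python3 f.py
```

```text
18.8167 [[-1.4460e+01  8.0000e-01  1.2390e+01  4.9600e+00  5.3757e+02]
 [-1.5090e+01  1.8800e+00  1.2730e+01  5.0100e+00  5.3757e+02]
 [-1.4630e+01 -1.5000e-01  1.1560e+01  4.9600e+00  5.3756e+02]
 [-1.3520e+01  2.3000e-01  1.2770e+01  4.9200e+00  5.3755e+02]]
```

>>> servo_tool:
  targets:
    - {"dx": 0.02,"dy": 0,"dz": 0,"spin": 0,"grip": 0}
    - {"dx": 0.04,"dy": 0,"dz": 0,"spin": 0,"grip": 0}
    - {"dx": 0.06,"dy": 0,"dz": 0,"spin": 0,"grip": 0}
    - {"dx": 0.08,"dy": 0,"dz": 0,"spin": 0,"grip": 0}
    - {"dx": 0.09,"dy": 0,"dz": 0,"spin": 0,"grip": 0}
    - {"dx": 0.09,"dy": 0,"dz": 0,"spin": 0,"grip": 0}
    - {"dx": 0.09,"dy": 0,"dz": 0,"spin": 0,"grip": 0}
    - {"dx": 0.09,"dy": 0,"dz": 0,"spin": 0,"grip": 0}
    - {"dx": 0.09,"dy": 0,"dz": 0,"spin": 0,"grip": 0}
    - {"dx": 0.09,"dy": 0,"dz": 0,"spin": 0,"grip": 0}

```text
time_s: 19.65
tcp_pos: [0.538, -0.1581, 0.0322]
eef_rot: [180.0, -0.6, -178.6]
contact_force: [-15.7, 0.9, 12.8]
gripper_width: 0.0004
```

```bash
python3 f.py
```

```text
19.85 [[-1.5260e+01  7.0000e-02  1.2380e+01  5.3900e+00  5.3799e+02]
 [-1.5170e+01  1.3700e+00  1.2260e+01  5.4300e+00  5.3801e+02]
 [-1.6300e+01  8.3000e-01  1.3330e+01  5.4500e+00  5.3797e+02]
 [-1.5120e+01  2.1000e+00  1.3920e+01  5.4200e+00  5.3800e+02]]
```

The push reads about 15.6 N, inside the 15 to 17 N window. Backing straight off.

>>> servo_tool:
  targets:
    - {"dx": -0.1,"dy": 0,"dz": 0,"spin": 0,"grip": 0}
    - {"dx": -0.2,"dy": 0,"dz": 0,"spin": 0,"grip": 0}
    - {"dx": -0.4,"dy": 0,"dz": 0,"spin": 0,"grip": 0}
    - {"dx": -0.7,"dy": 0,"dz": 0,"spin": 0,"grip": 0}
    - {"dx": -1.2,"dy": 0,"dz": 0,"spin": 0,"grip": 0}
    - {"dx": -2,"dy": 0,"dz": 0,"spin": 0,"grip": 0}
    - {"dx": -3,"dy": 0,"dz": 0,"spin": 0,"grip": 0}
    - {"dx": -4,"dy": 0,"dz": 0.5,"spin": 0,"grip": 0}
    - {"dx": -5,"dy": 0,"dz": 2,"spin": 0,"grip": 0}
    - {"dx": -5,"dy": 0,"dz": 4,"spin": 0,"grip": 0}

```text
time_s: 20.68
tcp_pos: [0.4897, -0.1576, 0.0723]
eef_rot: [180.0, -0.3, -178.6]
contact_force: [-0.5, -0.9, 0.1]
gripper_width: 0.0002
```

>>> servo_tool:
  targets:
    - {"dx": 0,"dy": 0,"dz": 2,"spin": 0,"grip": 0}
    - {"dx": 0,"dy": 0,"dz": 5,"spin": 0,"grip": 0}
    - {"dx": 0,"dy": 0,"dz": 8,"spin": 0,"grip": 0}
    - {"dx": 0,"dy": 0,"dz": 11,"spin": 0,"grip": 0}
    - {"dx": 0,"dy": 0,"dz": 14,"spin": 0,"grip": 0}
    - {"dx": 0,"dy": 0,"dz": 16,"spin": 0,"grip": 0}
    - {"dx": 0,"dy": 0,"dz": 18,"spin": 0,"grip": 0}
    - {"dx": 0,"dy": 0,"dz": 18,"spin": 0,"grip": 0}
    - {"dx": 0,"dy": 0,"dz": 18,"spin": 0,"grip": 0}
    - {"dx": 0,"dy": 0,"dz": 18,"spin": 0,"grip": 0}

```text
time_s: 21.52
tcp_pos: [0.4928, -0.1575, 0.2528]
eef_rot: [180.0, -0.0, -178.5]
contact_force: [-0.4, 0.7, 0.2]
gripper_width: 0.0007
```

```bash
python3 - <<'E'
from h import *
w=r.capture("wrist");sd=r.capture("side");s=r.get_state();print(s["time_s"],s["tcp_pos"],s["contact_force"])
cv2.imwrite("pics/w6.png",np.hstack([cv2.resize(w[160:360,250:400],(400,533),interpolation=3),cv2.resize(sd[133:233,235:310+0],(400,533),interpolation=3)]))
E
```

```text
21.6167 [ 0.49286114 -0.15758435  0.25216858] [0.68337708 0.21940784 0.38187101]
```

View pics/w6.png

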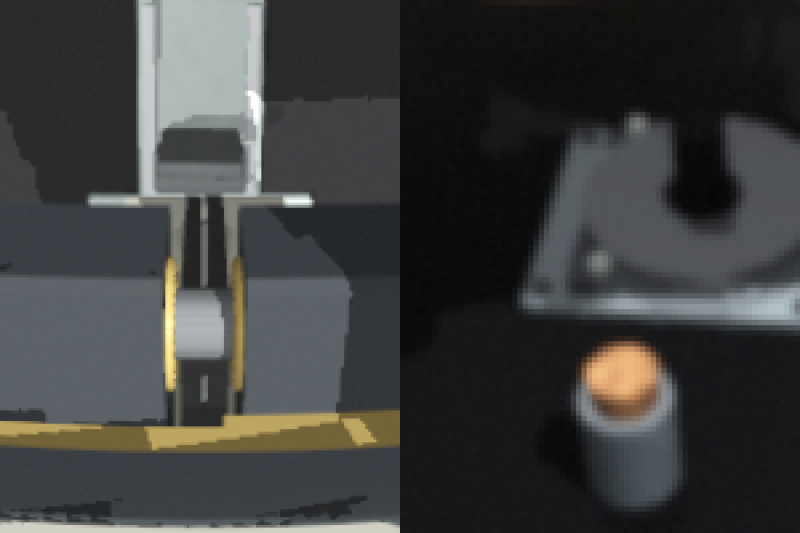

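The side view shows the mirror flat in the cell, touching both white balls at crop (637,122) and (597,262), with the jar undisturbed and the robot clear. Handing in.

```bash
python3 -c "
from plant import r
print(r.close_job())"
```

```text
the job is handed in; nothing more can be done
None
```

The mirror is clamped in the cell and the job is handed in. `close_job` returned no verdict, so the result rests on my own checks.

- **Placing:** I lifted the small grey mirror off the cork by its stem and set it on the three pads near cell x = -15 mm. It touched down with about 6 N.
- **Clamping:** I pushed the tab with shut fingers. Drag was about 8.5 N, and the force began to rise at the point where I expected both posts to bear. I stopped at about 15.6 N, which puts the nose force at roughly 7 N, then backed straight off.
- **Last checks:** The final side view shows the mirror lying flat against both ball posts. The force on the tool is back to zero within noise, and the robot is clear. The neighbouring jar looks undisturbed; I did not measure whether the other bystanders had moved. The clock stood at about 21.6 s.
- **Posts:** The setting worked out by feel was about 49 mm, against 50.5–52 mm from the image. That is close to the calibration error.
- **Not verified directly:** I never measured the nose or post forces themselves; they are inferred from the tab push. During the push the wrist also showed an upward force of about 13 N, probably friction on the tab, and it was gone after I backed off.

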